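Dock the soldering tray on the torch stand

TASK

Take the round soldering tray off its clay tile by the black knob, keep it level because there is work on it, and dock it on the torch stand: red foot into the cone, blue foot into the V-groove, white foot on the flat pad. The deck was screwed up or down by hand and its height is only roughly known, so lower the tray by feel without dropping it, then press it straight and gently down, with no more than about 20 N, until its stud snaps through the roller catch and all three feet sit fully home in their seats. Let go and leave the jar, the mug and the hand torch where they stand.

Things in the scene. Friction and masses are not known exactly. Their poses are not given: they have to be found in the camera images.
- tray: Soldering tray, 0.34 to 0.5 kg: aluminium disc 140 mm across, 6 mm thick (top at z 42 mm), on three ball-ended legs; black upright knob in the middle. Three off-white ceramic boards (24 x 40 mm, tops at z 54 mm) lie on it, 48 mm out, between the feet. Origin on the knob's axis, level with the undersides of the feet, z up, x towards the red foot. It starts standing on the tile
- knob_top (a point): Centre of the flat top of the tray's black knurled knob, 90 mm above the tray's origin. The knob is a 24 mm round, gripped between 58 and 90 mm above the origin
- foot_red (a point): Centre of the 20 mm ball foot that belongs in the cone: 52 mm from the tray's axis along +x, 10 mm above the tray's origin; red dot on the disc above it
- foot_blue (a point): Centre of the 20 mm ball foot that belongs in the V-groove: 52 mm from the axis, 120 degrees counter-clockwise (from above) from the red one; blue dot on the disc
- foot_white (a point): Centre of the 20 mm ball foot that belongs on the flat pad: 52 mm from the axis, 240 degrees counter-clockwise from the red one; white dot on the disc
- stud (a point): Centre of the 12 mm ball at the end of the 8 mm catch stud under the tray's middle; on the tray's axis, 12 mm above the tray's origin. Let go while it only stands on the rollers, the tray topples
- stand: Torch stand, fixed: grey foot 140 mm across, screw column, round aluminium deck 156 mm across with three seats 52 mm from the axis. Origin on the axis at the bench top, z up, x towards the cone. The deck does not turn on the foot, but its height was set by hand and locked: deck top 70 mm above the origin give or take 12 mm. All readings of stand, home points and catch ignore this offset
- home_red (a point): Where the red foot's ball centre sits when home in the cone (red dot on the deck), if the deck is at mid height: 86 mm above the stand's origin, really up to 12 mm higher or lower. The cone's walls slope 45 degrees, its mouth is 22 mm across and 3 mm below this point: it draws the ball in from some 4 mm off. The seats are rigid greased steel
- home_blue (a point): The same for the blue foot in the V-groove (blue dot on the deck, 120 degrees counter-clockwise from the cone). The groove points at the stand's axis, 45 degree walls, mouth 22 mm wide, 34 mm long. Same height offset
- home_white (a point): The same for the white foot on the flat round pad (33 mm across, white dot, 240 degrees counter-clockwise from the cone). Same height offset
- catch (a point): Middle between the catch's two sprung brass rollers on the stand's axis, if the deck is at mid height (same offset). The stud's ball meets them when the tray is 10 mm above home; pushing through takes 12 to 18 N on the stand, tray weight included; 2.5 mm above home it snaps over and is pulled down with about 3 N. Guide cheeks beside them 19 mm apart, tops 28 mm above the deck
- tile: Square clay tile, 170 x 170 x 8 mm, fixed to the bench, on which the tray stands at the start; origin under its centre
- flux_jar: Small closed glass jar with a steel lid, 48 mm across, 52 mm high, loose; leave it alone. Origin under its centre
- mug: White mug, 80 mm across, 92 mm high, loose; leave it alone. Origin under its centre
- torch: Hand torch standing on its own round foot (68 mm across), 131 mm high with a level brass nozzle, loose; leave it alone. Origin under the foot's centre
There are look-alikes about, which are no part of the job. What is shaped like the tray but purple is not meant. Leave any brown look-alike of the stand alone.

How it is judged:
On the way:
1. the tray is lifted clear of its tile (height (world z) of tray above 0.05 m), for 0.2 s.
At the end, for the whole second after the job is handed in: The tray rests released and still on the stand, level within 0.02 rad, each foot within 2 mm, seen from above, of its home point, snapped through the catch and so held in its seats: all contact forces of tray and stand add up to over 18 N (home 20 to 32 N, hung up on the rollers under 16 N) (horizontal distance between foot_red and home_red below 0.002 m and horizontal distance between foot_blue and home_blue below 0.002 m and horizontal distance between foot_white and home_white below 0.002 m and angle between tray's own z axis and vertical below 0.02 rad and contact force between tray and stand above 18 N and linear speed of tray below 0.01 m/s); the robot touches nothing.
It fails at once if all contact forces between tray and stand together pass 55 N (home and at rest they are 20 to 32 N, so this is a push of over 20 N, a slam or a drop) (contact force between tray and stand above 55 N).
It fails at once if the tray is dropped or slammed onto the catch: faster than 0.3 m/s just over the stand (horizontal distance between stud and catch below 0.03 m and z of stud in the frame of stand below 0.125 m and linear speed of tray above 0.3 m/s).
It fails at once if the tray is tipped more than 0.3 rad from level (angle between tray's own z axis and vertical above 0.3 rad).
It fails at once if the jar, the mug or the torch is shifted by more than 15 mm or tipped by more than 0.3 rad (distance of any of flux_jar, mug, torch from where it was at the start of the episode above 0.015 m or angle between any of flux_jar, mug, torch's own z axis and vertical above 0.3 rad).
It also fails if it takes over 48 s, if anything falls off the work surface, if the arm or the gripper's body presses on something with over 40 N, if the wrist force passes 120 N, or if a joint passes its speed limit or range.

ROBOT

A 6-joint arm with a two-finger parallel gripper is mounted at the origin on the work surface. World frame = base frame: x ahead of the robot, y to its left, z up, the work surface at z = 0. Lengths are in m, angles in rad, forces in N, time in s.
With the tool pointing down it reaches from about 0.35 to 0.85 m from the base axis. Payload 8.1 kg.
Tool frame: the origin (TCP) lies midway between the tips of the shut fingers; the grasp point (between the pads) lies robot.grip_depth behind it (robot.grip_depth is the distance from the TCP to the grasp point, in m); z points along the fingers, y is the line along which they close (so a half turn about z gives the same grasp; the last joint's range is limited). The gripper opens to 93 mm and grips with 3 to 60 N. Pads are 15 mm wide; open, the fingers measure 128 mm over their backs; the gripper's body (75 mm by 188 mm) begins 65 mm behind the grasp point.
Start: joints at [-1.406, 0.13, 1.488, -0, 1.523, -0.085], TCP at [0.148, -0.581, 0.198] pointing down, gripper open.
Joint ranges: [-2.96, 2.96], [-0.89, 2.26], [0.02, 2.5], [-1.34, 4.48], [0, 2.73], [-2.66, 2.66]. Speed limits (rad/s): [2.39, 2.39, 2.79, 3.14, 3.14, 3.14].

INTERFACE

Orientations are given as a rotation vector (axis times angle).
In Python, from plant import robot gives the robot as it stands.
- The arm moves only by the tool carry_out, never from a script. Its argument "rows" is a list of rows, each a list of 6 numbers: the shift along the tool's x, y, z in m, then the turn, a rotation vector about the tool's x, y, z in degrees. A call has 1 to 12 rows; each row is the pose to reach, as a shift and turn from the pose commanded when the call began, along the tool's axes at that moment; what a row does not reach only later rows make up. A row lasts 1/8 s, in which the tool goes at most 62.5 mm and 10.7 degrees, less where a joint would pass 70% of its speed; a pose out of reach is approached as far as the arm can. A call with a gripper value outside its range is refused whole. "jaw" is the closure in counts, from 0 (fully open) to 255 (shut), set as the call begins (left out, the last holds). The fingers move at their own pace and stop on an object; "force" is the grip in N (left out, the last holds). Time passes only in rows, so rows that repeat a pose let the fingers close. It gives the time, the measured TCP pose, the force, the opening and the grip force at its end, in the units of the state.
- robot.read_state(): the state, without advancing time (a new reading comes with each control period).
- robot.read_camera(name): name is "side" or "top"; returns the picture (400x640x3 uint8, red, green, blue); there is no depth.
- robot.camera_model(name): a dict with "fx", "fy", "cx", "cy" (pixels), "R" (3x3) and "t" (3): a world point X has camera coordinates R X + t. Camera axes: x right, y down, z forward; pixel columns grow to the right and rows downward; lengths in m; the calibration is good to about 2 mm. A picture is of the moment at which its call begins. camera_model takes no time and is no camera call.
- robot.close_job(): hands the job in; it is judged then, once.
Trained networks look in the newest picture that a camera, given by its name, has taken for a name from the list of things; names that differ only in an ending like _2 or _b are one class to them, and where a whole thing is asked for, a point or a joint stands for the part that bears it (a point fixed in the world has none). Each returns a list of dicts, best first, with "conf" (0 to 1); they miss things now and then, are a little off and sometimes report something else, mostly with a low value. They report only what shows in the picture. A call takes as long as a camera call. They do not tell look-alikes from the thing itself.
- robot.outline_of(camera, target): "pixels" (400x640 bool, what is visible of it) and "pixel" ([column, row] in pixels, amid what is visible of it).
The state is a dict: "t": time; "q": joint angles; "dq": joint speeds; "joint_torque": joint torques, N m; "tool_pos": TCP position; "orientation": TCP orientation; "force": force on the tool from outside, world axes, zero at the start; "wrist_torque": the same for the moment, N m; "opening": finger opening in m; "gripper_force": force on a finger pad.
Only numpy, scipy, OpenCV 4.12 (cv2) and the standard library are available. Lean on these libraries where they do the work, as an engineer would, in place of code of your own. Each camera call takes 0.05 s, during which the arm holds its last target. There are 200 camera calls.

## Working session

There is one attempt and no reset: what is moved stays moved. The work goes in short steps, Python scripts to look and compute and a tool call to move; the robot and the scene stay as the last step left them, time stands still between calls to the robot, and variables do not carry over. Pictures are saved under pics/ and viewed, at most 10 in all, crops included, and the job is handed in when it is done.

Besides the shell and the picture viewer there is one more tool, called after "Call:" in YAML: its name, and indented under it one key for each argument. carry_out: Moves the arm, as the interface text tells. Its arguments: {"type":"object","properties":{"rows":{"type":"array"},"jaw":{"type":"number"},"force":{"type":"number"}},"required":["rows"]}

```bash
mkdir -p pics; python3 - <<'E'
from plant import robot
import cv2,numpy as np
s=robot.read_state();print({k:np.round(v,3) for k,v in s.items()},robot.grip_depth)
for c in("top","side"):
    im=robot.read_camera(c);cv2.imwrite(f"pics/{c}0.png",im[...,::-1])
    m=robot.camera_model(c);print(c,m['fx'],m['cx'],m['cy'],np.round(m['R'],3).tolist(),np.round(m['t'],3))
    for n in("tray","stand","tile","knob_top","foot_red","home_red","flux_jar","mug","torch"):
        try:
            r=robot.outline_of(c,n);print(c,n,[(round(d['conf'],2),np.round(d['pixel']).tolist(),int(d['pixels'].sum())) for d in r])
        except Exception as e: print(n,e)
E
```

```text
{'t': np.float64(0.0), 'q': array([-1.406,  0.131,  1.489, -0.   ,  1.523, -0.085]), 'dq': array([ 0.001, -0.001, -0.001,  0.001, -0.   ,  0.001]), 'joint_torque': array([-2.0000e-03, -5.5985e+01, -4.9176e+01,  7.7000e-02,  3.6000e-02,
       -0.0000e+00]), 'tool_pos': array([ 0.148, -0.581,  0.197]), 'orientation': array([-3.115, -0.391,  0.   ]), 'force': array([-0.034, -0.589, -0.135]), 'wrist_torque': array([-0.05 ,  0.031,  0.006]), 'gripper_force': np.float64(0.0), 'opening': np.float64(0.093)} 0.0188
top 424.89238306167096 316.2526562479054 202.26802684580832 [[0.002, -1.0, 0.002], [-0.978, -0.003, -0.21], [0.21, -0.002, -0.978]] [0.048 0.578 1.02 ]
top tray [(0.86, [398.0, 281.0], 2447), (0.62, [402.0, 204.0], 2304)]
top stand [(0.77, [257.0, 206.0], 2989), (0.58, [262.0, 298.0], 3384)]
top tile [(0.7, [382.0, 223.0], 1572)]
top knob_top [(0.82, [401.0, 204.0], 2187), (0.61, [398.0, 280.0], 2544)]
top foot_red [(0.88, [404.0, 203.0], 2305)]
top home_red [(0.95, [261.0, 302.0], 3408), (0.7, [254.0, 205.0], 3059)]
top flux_jar [(0.83, [330.0, 273.0], 282)]
top mug [(0.96, [325.0, 137.0], 1095), (0.63, [252.0, 204.0], 2964)]
top torch [(0.68, [180.0, 162.0], 820)]
side 442.2190089849058 323.7996080929574 197.9356474902717 [[0.969, -0.247, -0.024], [-0.147, -0.493, -0.858], [0.2, 0.834, -0.514]] [-0.518  0.202  0.857]
side tray [(0.63, [257.0, 311.0], 3825), (0.62, [371.0, 288.0], 3392)]
side stand [(0.66, [316.0, 190.0], 2643)]
side tile [(0.32, [259.0, 250.0], 596)]
side knob_top [(0.98, [373.0, 290.0], 3477), (0.82, [260.0, 310.0], 3896)]
side foot_red [(0.83, [260.0, 307.0], 3806), (0.71, [371.0, 288.0], 3504), (0.48, [316.0, 191.0], 2824)]
side home_red [(0.84, [226.0, 211.0], 3195), (0.63, [313.0, 191.0], 2697)]
side flux_jar [(0.59, [260.0, 253.0], 555), (0.29, [315.0, 193.0], 2737)]
side mug [(0.81, [419.0, 216.0], 1832), (0.6, [314.0, 191.0], 2826)]
side torch [(0.79, [339.0, 150.0], 829)]
```

```bash
python3 - <<'E'
import cv2
t=cv2.imread("pics/top0.png");s=cv2.imread("pics/side0.png")
cv2.imwrite("pics/t1.png",cv2.resize(t[100:340,140:460],None,fx=2.5,fy=2.5,interpolation=2))
cv2.imwrite("pics/s1.png",cv2.resize(s[100:370,160:480],None,fx=2.2,fy=2.2,interpolation=2))
E
```

```text
(no output)
```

View pics/t1.png

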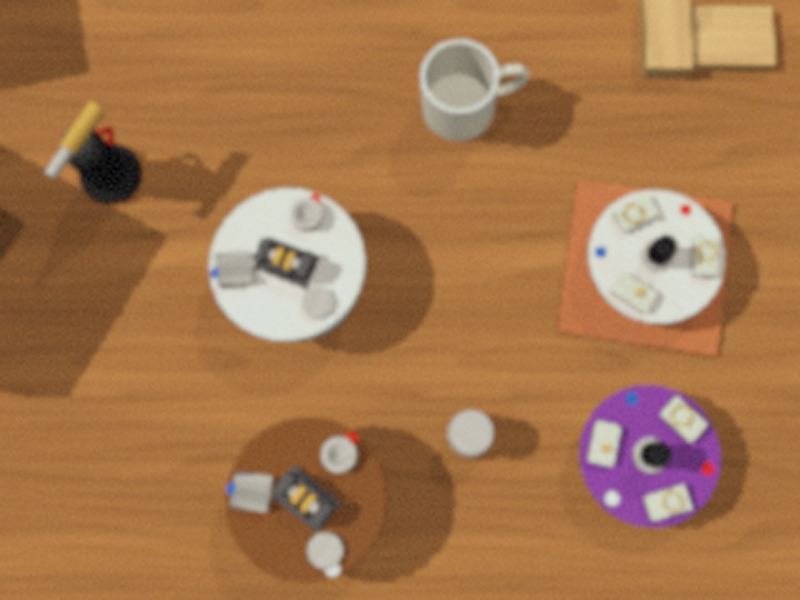

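View pics/s1.png

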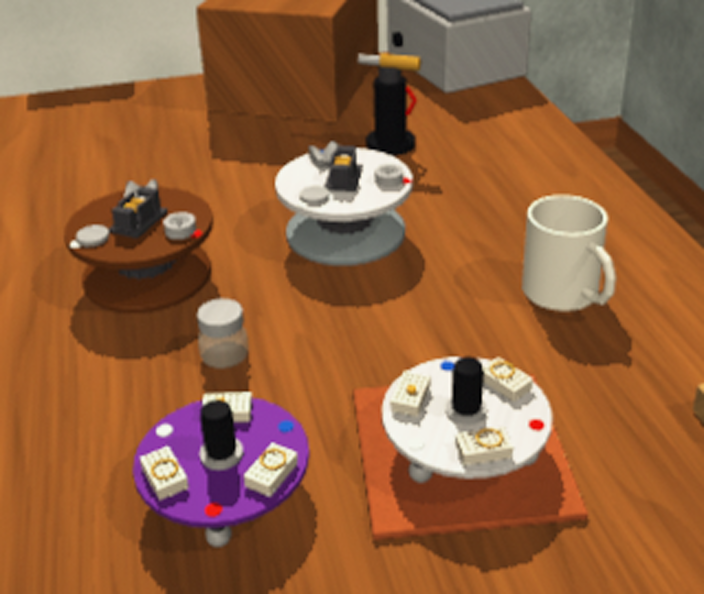

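Candidates for the tray: the white disc on the clay tile at top (402,204), and the purple disc at (398,281). The tile one is meant, because the purple one is the look-alike.
Candidates for the stand: the aluminium deck at (255,205), and the brown one at (262,298). The aluminium one is meant.
The mug is at (325,137), the jar at (330,273) and the torch at (180,162). The two enlarged crops confirm all of this.

```bash
cat > h.py <<'E'
import cv2,numpy as np
from scipy.optimize import least_squares
from plant import robot
M={c:robot.camera_model(c) for c in("top","side")}
def proj(c,X):
    m=M[c];p=np.atleast_2d(X)@np.array(m['R']).T+m['t'];return np.c_[m['fx']*p[:,0]/p[:,2]+m['cx'],m['fy']*p[:,1]/p[:,2]+m['cy']]
def back(c,uv,z):
    m=M[c];R=np.array(m['R']);C=-R.T@m['t'];d=R.T@[(uv[0]-m['cx'])/m['fx'],(uv[1]-m['cy'])/m['fy'],1];return C+d*(z-C[2])/d[2]
def hue(im,c,box,col):
    x0,y0,x1,y1=box;h=cv2.cvtColor(im,cv2.COLOR_RGB2HSV)[y0:y1,x0:x1].astype(int);H,S,V=h[...,0],h[...,1],h[...,2]
    k={'red':((H<5)|(H>172))&(S>140)&(V>110),'blue':(abs(H-108)<14)&(S>110)&(V>80)}[col]
    n,l,st,ce=cv2.connectedComponentsWithStats(k.astype(np.uint8))
    if n<2:return None
    i=1+st[1:,4].argmax();return ce[i]+[x0,y0],st[i,4]
def disc(im,box):
    x0,y0,x1,y1=box;h=cv2.cvtColor(im,cv2.COLOR_RGB2HSV)[y0:y1,x0:x1];k=((h[...,1]<60)&(h[...,2]>150)).astype(np.uint8)
    n,l,st,ce=cv2.connectedComponentsWithStats(k);i=1+st[1:,4].argmax()
    hu=cv2.convexHull(np.argwhere(l==i)[:,::-1].astype(np.float32).copy())+np.float32([x0,y0])
    return cv2.fitEllipse(hu)
A=np.linspace(0,2*np.pi,180)
def model(c,P,r,th):
    q=np.r_[[[P[0]+r*np.cos(a),P[1]+r*np.sin(a),P[2]-t] for t in(0,th) for a in A]]
    return cv2.fitEllipse(cv2.convexHull(proj(c,q).astype(np.float32)))
E
cat > m.py <<'E'
from h import *
I={c:robot.read_camera(c) for c in M}
B={'tray':{'top':(368,170,438,236),'side':(328,258,418,318)},'stand':{'top':(218,170,292,242),'side':(282,165,350,200)}}
for o,r,z0 in(('tray',.07,.05),('stand',.078,.07)):
    E={c:disc(I[c],B[o][c]) for c in M}
    for c in M: print(o,c,np.round(np.r_[E[c][0],E[c][1]],1), 'model px',np.round(model(c,[*back(c,E[c][0],z0)[:2],z0],r,.006)[1],1),'xy@z0',np.round(back(c,E[c][0],z0),4))
    f=lambda P:np.r_[tuple(np.array(model(c,P,r,.006)[0])-E[c][0] for c in M)]
    s=least_squares(f,[*back('top',E['top'][0],z0)[:2],z0],diff_step=1e-3);print('  fit',np.round(s.x,4),np.round(s.fun,2))
    P=s.x
    for c in M:
        for col in('red','blue'):
            d=hue(I[c],c,B[o][c] if c=='top' else [B[o][c][0],B[o][c][1],B[o][c][2]+4,B[o][c][3]],col)
            if d is not None:
                X=back(c,d[0],P[2] if o=='stand' else .05);v=X-P;print('  ',c,col,np.round(d[0],1),d[1],np.round(X,4),'r %.4f ang %.2f'%(np.hypot(*v[:2]),np.degrees(np.arctan2(v[1],v[0]))-(120 if col=='blue' else 0)))
E
python3 m.py
```

```text
tray top [402.3 202.3  53.   55.5] model px [53.  55.2] xy@z0 [ 0.5811 -0.1717  0.05  ]
tray side [371.7 289.   54.4  76.9] model px [56.5 79.3] xy@z0 [ 0.5789 -0.1815  0.05  ]
  fit [ 0.5821 -0.1722  0.049 ] [-0.04  0.24  0.16 -0.05]
   top red [413.5 183.5] 4 [ 0.6311 -0.2027  0.05  ] r 0.0577 ang -31.87
   top blue [379.5 200.5] 4 [ 0.5856 -0.113   0.05  ] r 0.0593 ang -33.39
   side red [403.5 292.5] 22 [ 0.6301 -0.2054  0.05  ] r 0.0583 ang -34.66
   side blue [363.3 265.9] 18 [ 0.585  -0.1165  0.05  ] r 0.0558 ang -32.98
stand top [254.4 205.4  61.   63.3] model px [60.6 62.5] xy@z0 [0.5676 0.2056 0.07  ]
stand side [314.9 183.4  33.5  63. ] model px [33. 64.] xy@z0 [0.5634 0.1935 0.07  ]
  fit [0.5678 0.2062 0.0687] [-0.07  0.64  0.61 -0.16]
   top red [266. 178.] 1 [0.6395 0.1785 0.0687] r 0.0769 ang -21.09
   side red [344.3 181.6] 7 [0.6364 0.1839 0.0687] r 0.0721 ang -17.92
```

The top view and side view agree on the tray: origin near (0.582, -0.172), yaw about -33°, disc top z 0.049 against an expected 0.050. I'll refine the stand's yaw in one enlarged crop that also shows the tray.

```bash
python3 - <<'E'
from h import *
I={c:np.mean([robot.read_camera(c).astype(float) for _ in range(4)],0).astype(np.uint8) for c in M}
np.savez('ref.npz',**I)
def ov(c,box,k,P,yaw,pts):
    x0,y0,x1,y1=box;b=cv2.resize(I[c][y0:y1,x0:x1,::-1],None,fx=k,fy=k,interpolation=2)
    for r,a,z,col in pts:
        a=np.radians(a+yaw);u=proj(c,[P[0]+r*np.cos(a),P[1]+r*np.sin(a),P[2]+z])[0]
        cv2.drawMarker(b,tuple(int(round((v-o+.5)*k)) for v,o in zip(u,(x0,y0))),col,0,9,1)
    return cv2.resize(b,(380,290))
g=(0,160,0)
S=[.5678,.2062,.0695];sp=[(.052,0,.013,(0,0,255)),(.052,120,.013,(255,0,0)),(.052,240,.008,g),(0,0,.025,(255,0,255))]
T=[.582,-.172,.008];tp=[(.058,0,.042,(0,0,0)),(.058,120,.042,(0,0,0)),(0,0,.09,g)]
a=np.hstack([ov('top',(216,170,292,228),5,S,-22,sp),ov('side',(278,160,354,218),5,S,-22,sp)])
b=np.hstack([ov('top',(364,173,440,231),5,T,-33,tp),ov('side',(320,250,424,330),5,T,-33,tp)])
cv2.imwrite('pics/c2.png',np.vstack([a,b]))
E
```

```text
(no output)
```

View pics/c2.png

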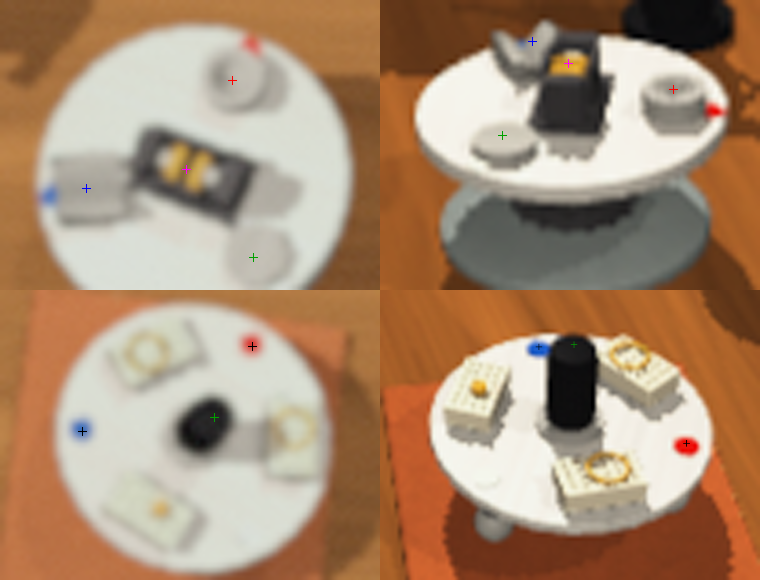

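The tray markers fall on its dots and knob, so position and yaw -33° hold. On the stand, yaw -22° fits to within about 2 mm. I'll move over the knob now.

Call:
carry_out:
  rows:
    - [0.025,-0.017,0,0,0,-1]
    - [0.07,-0.048,0,0,0,-2]
    - [0.117,-0.08,0,0,0,-4]
    - [0.164,-0.112,0.01,0,0,-5]
    - [0.211,-0.145,0.02,0,0,-6]
    - [0.258,-0.177,0.03,0,0,-8]
    - [0.305,-0.209,0.04,0,0,-9]
    - [0.352,-0.241,0.05,0,0,-11]
    - [0.395,-0.271,0.055,0,0,-12]
    - [0.4216,-0.289,0.057,0,0,-12.7]
    - [0.4216,-0.289,0.057,0,0,-12.7]
  jaw: 0

```text
t: 2.88
tool_pos: [0.4864, -0.1953, 0.1404]
orientation: [-3.053, -0.739, 0.0]
force: [0.5, -0.3, 0.4]
opening: 0.093
gripper_force: 0.0
```

I slipped by 0.1 m in the x shift: it should have been 0.5216, not 0.4216. The position is still safe. I'll correct it, then go down.

Call:
carry_out:
  rows:
    - [0.03,0.007,0,0,0,0]
    - [0.07,0.017,0,0,0,0]
    - [0.0956,0.023,0,0,0,0]
    - [0.0956,0.023,0,0,0,0]
    - [0.0956,0.023,0,0,0,0]

```text
t: 3.5
tool_pos: [0.58, -0.175, 0.1404]
orientation: [-3.055, -0.733, 0.002]
force: [0.8, -0.4, 0.9]
opening: 0.0934
gripper_force: 0.0
```

```bash
python3 - <<'E'
from h import *
s=robot.read_state();p=s['tool_pos'];print(np.round(p,4),s['orientation'])
a=robot.read_camera('side')[200:340,280:460,::-1];b=robot.read_camera('top')[150:250,340:470,::-1]
cv2.imwrite('pics/g1.png',np.hstack([cv2.resize(a,(400,311)),cv2.resize(b,(400,311))]))
E
```

```text
[ 0.58   -0.175   0.1404] [-3.05489052e+00 -7.32506617e-01  1.51599531e-03]
```

View pics/g1.png

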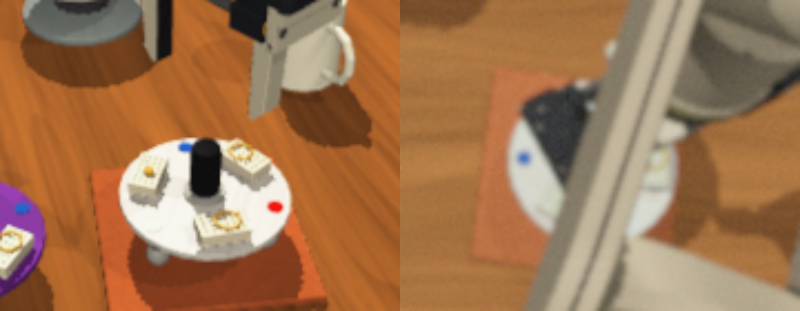

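The side view shows both fingers straddling the black knob at (205,150) in the crop. The arm hides the tray in the top view. I'll go down and grip.

Call:
carry_out:
  rows:
    - [0.003,-0.0018,0.015,0,0,0]
    - [0.003,-0.0018,0.035,0,0,0]
    - [0.003,-0.0018,0.055,0,0,0]
    - [0.003,-0.0018,0.067,0,0,0]
    - [0.003,-0.0018,0.072,0,0,0]
    - [0.003,-0.0018,0.072,0,0,0]
    - [0.003,-0.0018,0.072,0,0,0]

```text
t: 4.47
tool_pos: [0.5835, -0.1715, 0.0695]
orientation: [3.054, 0.733, 0.002]
force: [-0.8, 0.1, -0.2]
opening: 0.0932
gripper_force: 0.0
```

Call:
carry_out:
  rows:
    - [0,0,0,0,0,0]
    - [0,0,0,0,0,0]
    - [0,0,0,0,0,0]
    - [0,0,0,0,0,0]
    - [0,0,0,0,0,0]
    - [0,0,0,0,0,0]
    - [0,0,0,0,0,0]
    - [0,0,0,0,0,0]
  jaw: 255
  force: 35

```text
t: 5.48
tool_pos: [0.583, -0.1714, 0.0687]
orientation: [3.054, 0.734, 0.0]
force: [0.6, -1.7, -0.4]
opening: 0.0227
gripper_force: 35.0
```

Call:
carry_out:
  rows:
    - [0,0,-0.004,0,0,0]
    - [0,0,-0.012,0,0,0]
    - [0,0,-0.025,0,0,0]
    - [0,0,-0.045,0,0,0]
    - [0,0,-0.065,0,0,0]
    - [0,0,-0.085,0,0,0]
    - [0,0,-0.1,0,0,0]
    - [0,0,-0.11,0,0,0]
    - [0,0,-0.115,0,0,0]
    - [0,0,-0.115,0,0,0]

```text
t: 6.72
tool_pos: [0.5828, -0.1712, 0.1835]
orientation: [-3.055, -0.734, 0.0]
force: [-0.3, 1.3, -5.1]
opening: 0.0226
gripper_force: 35.0
```

```bash
python3 - <<'E'
from h import *
s=robot.read_state();p=s['tool_pos'];R=cv2.Rodrigues(s['orientation'])[0]
print(np.round(p,4),np.round(R,4).tolist(),s['force'],s['wrist_torque'])
d=np.array([.568,.2050])-p[:2];t=R.T@[*d,0];print('to stand: tool shift',np.round(t,4))
E
```

```text
[ 0.5828 -0.1712  0.1835] [[0.8909, 0.4542, -0.0002], [0.4542, -0.8909, 0.0001], [-0.0001, -0.0002, -1.0]] [-0.32015725  1.33947916 -5.09897509] [-0.02232203 -0.0441325  -0.0056041 ]
to stand: tool shift [ 0.1576 -0.3419  0.    ]
```

Call:
carry_out:
  rows:
    - [0.003,-0.006,-0.004,0,0,0]
    - [0.011,-0.024,-0.01,0,0,-1]
    - [0.025,-0.054,-0.012,0,0,-2]
    - [0.043,-0.093,-0.012,0,0,-3]
    - [0.062,-0.135,-0.012,0,0,-4]
    - [0.081,-0.176,-0.012,0,0,-6]
    - [0.1,-0.217,-0.012,0,0,-7]
    - [0.118,-0.256,-0.012,0,0,-8]
    - [0.134,-0.291,-0.012,0,0,-9]
    - [0.147,-0.319,-0.012,0,0,-10]
    - [0.155,-0.336,-0.012,0,0,-11]
    - [0.1576,-0.3419,-0.012,0,0,-11]

```text
t: 8.22
tool_pos: [0.5676, 0.2062, 0.1957]
orientation: [2.969, 1.026, -0.0]
force: [0.5, -0.5, -4.2]
opening: 0.0228
gripper_force: 35.0
```

Call:
carry_out:
  rows:
    - [0,0,0,0,0,0]
    - [0,0,0,0,0,0]
    - [0,0,0,0,0,0]

```text
t: 8.6
tool_pos: [0.5682, 0.204, 0.1957]
orientation: [2.971, 1.021, -0.0]
force: [0.2, 0.1, -4.3]
opening: 0.0227
gripper_force: 35.0
```

```bash
cat > v.py <<'E'
import sys
from h import *
s=robot.read_state();p=s['tool_pos'];R=cv2.Rodrigues(s['orientation'])[0]
print(np.round(p,4),'x ang %.2f'%np.degrees(np.arctan2(R[1,0],R[0,0])),'z',np.round(R[:,2],4),np.round(s['force'],1))
z0=p[2]-.0607  # tray origin height
I={c:np.mean([robot.read_camera(c).astype(float) for _ in range(3)],0).astype(np.uint8) for c in M}
np.savez('air%s.npz'%sys.argv[1],**I)
k=5;out=[]
for c in M:
    u=proj(c,[p[0],p[1],z0+.03])[0];x0,y0=int(u[0]-38),int(u[1]-40);w,h=76,90
    b=cv2.resize(I[c][y0:y0+h,x0:x0+w,::-1],None,fx=k,fy=k,interpolation=2)
    T=[(.058,0,.042,(0,0,0)),(.058,120,.042,(0,0,0)),(.052,0,.01,(255,255,0)),(.052,120,.01,(255,255,0)),(.052,240,.01,(255,255,0))]
    for r,a,z,col in T:
        a=np.radians(a-22);q=proj(c,[p[0]+r*np.cos(a),p[1]+r*np.sin(a),z0+z])[0]
        cv2.drawMarker(b,tuple(int((v-o+.5)*k) for v,o in zip(q,(x0,y0))),col,0,9,1)
    for a in np.linspace(0,2*np.pi,60):
        q=proj(c,[p[0]+.07*np.cos(a),p[1]+.07*np.sin(a),z0+.042])[0];cv2.circle(b,tuple(int((v-o+.5)*k) for v,o in zip(q,(x0,y0))),1,(255,0,255),-1)
    out.append(b)
cv2.imwrite('pics/air%s.png'%sys.argv[1],np.hstack(out))
E
python3 v.py 1
```

```text
[0.5682 0.204  0.1957] x ang 37.94 z [ 0.e+00 -2.e-04 -1.e+00] [ 0.2  0.1 -4.3]
```

View pics/air1.png

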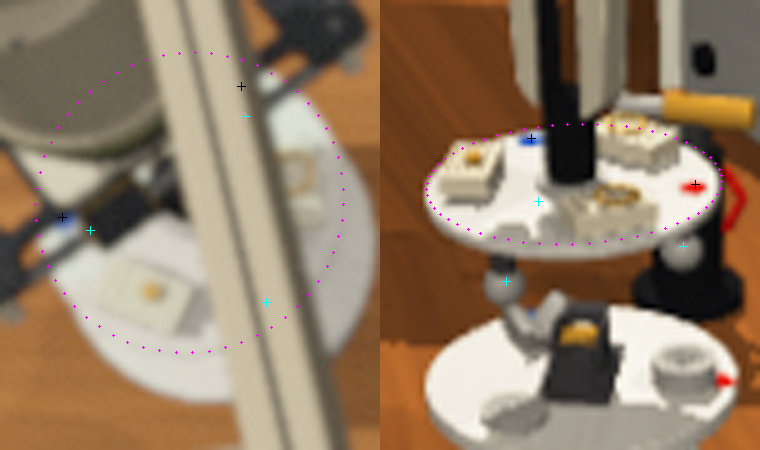

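The tray is level in the hand and matches its model in both views: blue dot at (62,217) left and (531,139) right, red dot at (694,186). I'll work out the stand's centre and yaw from its dots and seats as read in the earlier crop.

```bash
python3 - <<'E'
from h import *
r=np.load('ref.npz')
k=6;o=[]
for c,(x0,y0) in(('top',(222,173)),('side',(281,160))):
    w,h=66,66
    b=cv2.resize(r[c][y0:y0+h,x0:x0+w,::-1],None,fx=k,fy=k,interpolation=cv2.INTER_LANCZOS4)
    b=cv2.convertScaleAbs(b,alpha=1.5,beta=-130)
    for S,yaw,col in(([.568,.2045,.0695],-22,(0,0,255)),):
        for rr,a,z,R in((.052,0,.013,.011),(.052,240,.008,.0165),(0,0,0,.078),(.052,0,.013,.001),(.052,240,.008,.001)):
            A0=np.radians(a+yaw)
            for t in np.linspace(0,2*np.pi,40):
                u=proj(c,[S[0]+rr*np.cos(A0)+R*np.cos(t),S[1]+rr*np.sin(A0)+R*np.sin(t),S[2]+z])[0]
                cv2.circle(b,tuple(int((v-oo+.5)*k) for v,oo in zip(u,(x0,y0))),1,col,-1)
        A0=np.radians(120+yaw);n=np.array([-np.sin(A0),np.cos(A0)])
        for q in(-.011,.011,0):
            L=[proj(c,[*(np.array(S[:2])+d*np.array([np.cos(A0),np.sin(A0)])+q*n),S[2]+(.013 if q else .002)])[0] for d in(.035,.069)]
            cv2.line(b,*[tuple(int((v-oo+.5)*k) for v,oo in zip(u,(x0,y0))) for u in L],(255,0,255),1)
    o.append(b)
cv2.imwrite('pics/st.png',np.hstack(o))
for n,uv in(('red',(265.7,178.3)),('blue',(225.1,208.7))):
    v=back('top',uv,.07)[:2]-[.568,.2045];print(n,np.hypot(*v),np.degrees(np.arctan2(v[1],v[0])))
E
```

```text
red 0.07484230146811947 -19.867807814552176
blue 0.07498025032730765 96.92499983718201
```

View pics/st.png

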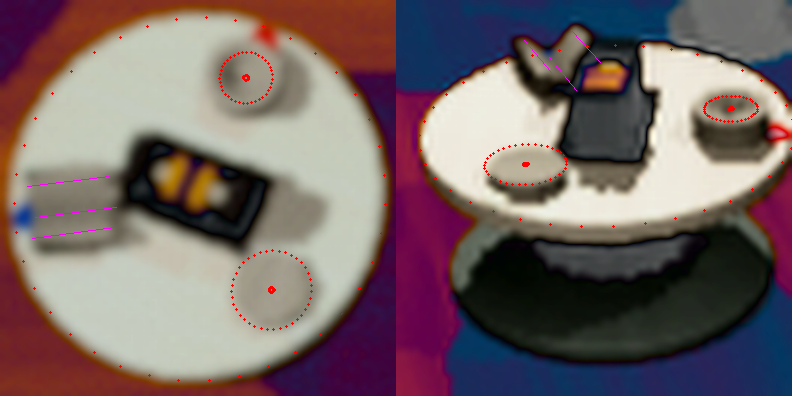

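In both views the modelled seats fall on the real ones: the cone ring, pad and V walls all match. That puts the stand at (0.568, 0.2045), yaw -22°, deck z about 0.0695, and the tray is aligned to within about 1 mm. Contact with the rollers should come near TCP z 0.146. I'll lower it now.

Call:
carry_out:
  rows:
    - [0,0,0.005,0,0,0]
    - [0,0,0.013,0,0,0]
    - [0,0,0.021,0,0,0]
    - [0,0,0.028,0,0,0]
    - [0,0,0.033,0,0,0]
    - [0,0,0.036,0,0,0]
    - [0,0,0.036,0,0,0]
    - [0,0,0.036,0,0,0]

```text
t: 9.9
tool_pos: [0.5683, 0.205, 0.16]
orientation: [2.97, 1.023, 0.001]
force: [0.3, 0.4, -3.6]
opening: 0.0227
gripper_force: 35.0
```

Call:
carry_out:
  rows:
    - [0,0,0.001,0,0,0]
    - [0,0,0.002,0,0,0]
    - [0,0,0.003,0,0,0]
    - [0,0,0.004,0,0,0]
    - [0,0,0.005,0,0,0]

```text
t: 10.52
tool_pos: [0.568, 0.205, 0.1545]
orientation: [2.97, 1.023, -0.0]
force: [0.6, 0.5, -3.0]
opening: 0.0225
gripper_force: 35.0
```

Call:
carry_out:
  rows:
    - [0,0,0.001,0,0,0]
    - [0,0,0.002,0,0,0]
    - [0,0,0.003,0,0,0]

```text
t: 10.9
tool_pos: [0.568, 0.205, 0.1516]
orientation: [-2.97, -1.023, -0.0]
force: [-0.7, 0.1, -4.2]
opening: 0.0225
gripper_force: 35.0
```

Call:
carry_out:
  rows:
    - [0,0,0.001,0,0,0]
    - [0,0,0.002,0,0,0]
    - [0,0,0.002,0,0,0]

```text
t: 11.28
tool_pos: [0.5681, 0.2051, 0.1497]
orientation: [-2.97, -1.023, -0.0]
force: [-0.8, 0.5, -3.1]
opening: 0.0229
gripper_force: 35.0
```

Call:
carry_out:
  rows:
    - [0,0,0.001,0,0,0]
    - [0,0,0.002,0,0,0]
    - [0,0,0.002,0,0,0]

```text
t: 11.65
tool_pos: [0.5689, 0.2054, 0.1492]
orientation: [-2.97, -1.023, -0.004]
force: [-0.5, 0.8, 4.8]
opening: 0.0225
gripper_force: 35.0
```

Call:
carry_out:
  rows:
    - [0,0,0.001,0,0,0]
    - [0,0,0.002,0,0,0]
    - [0,0,0.002,0,0,0]

```text
t: 12.02
tool_pos: [0.5699, 0.2058, 0.1489]
orientation: [-2.97, -1.023, -0.009]
force: [-0.9, 1.2, 12.5]
opening: 0.0224
gripper_force: 35.0
```

First contact came at TCP z 0.149 and the force is building. Before I push, I'll check whether the stud is on the rollers or on a cheek.

```bash
python3 - <<'E'
from h import *
s=robot.read_state();p=s['tool_pos'];R=cv2.Rodrigues(s['orientation'])[0]
print(np.round(p,4),np.round(R[:,2],4),np.round(s['force'],1),np.round(s['wrist_torque'],2))
a=np.mean([robot.read_camera('side').astype(float) for _ in range(4)],0).astype(np.uint8)
x0,y0=275,125;k=8;b=cv2.resize(a[y0:y0+75,x0:x0+85,::-1],None,fx=k,fy=k,interpolation=cv2.INTER_LANCZOS4)
def mk(X,col):
    u=proj('side',X)[0];cv2.drawMarker(b,tuple(int((v-o+.5)*k) for v,o in zip(u,(x0,y0))),col,0,13,1)
z0=p[2]-.0607
for i in range(3):
    A0=np.radians(-22+120*i);e=np.array([np.cos(A0),np.sin(A0)])*.052
    mk([*(p[:2]+e),z0+.01],(255,255,0)); mk([.568+e[0],.2045+e[1],.0695+.016],(255,0,255))
for t in np.linspace(0,6.28,50):
    mk2=proj('side',[p[0]+.07*np.cos(t),p[1]+.07*np.sin(t),z0+.042])[0];cv2.circle(b,tuple(int((v-o+.5)*k) for v,o in zip(mk2,(x0,y0))),1,(0,0,255),-1)
cv2.imwrite('pics/ct.png',b)
E
```

```text
[0.5699 0.2058 0.1489] [ 0.0051  0.0019 -1.    ] [-0.9  1.2 12.5] [0.36 0.25 0.02]
```

View pics/ct.png

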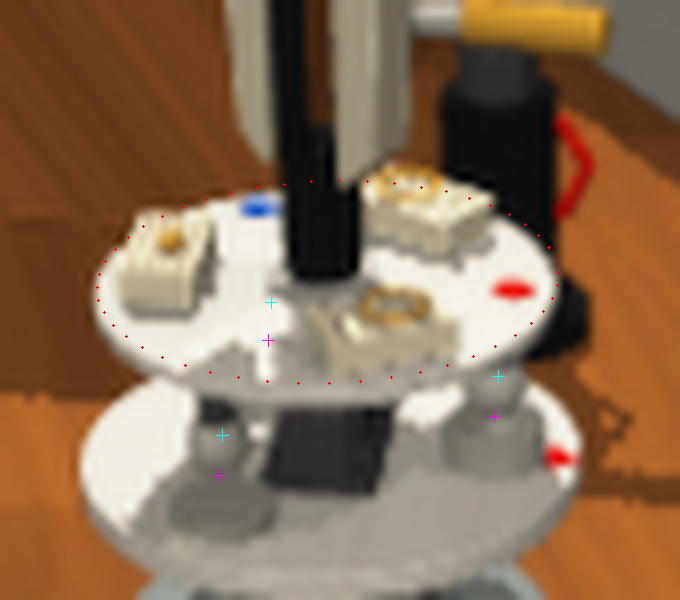

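The image gap (about 10.7 mm above home) fits the rollers at 10 mm, not the cheeks at 16 mm. The red foot at (495,385) is over the cone at (493,430). I'll push on in small steps, taking back the 2 mm of lateral drift.

Call:
carry_out:
  rows:
    - [-0.0008,-0.0002,0.0003,0,0,0]
    - [-0.0015,-0.0003,0.0007,0,0,0]
    - [-0.0015,-0.0003,0.0007,0,0,0]

```text
t: 12.6
tool_pos: [0.569, 0.2052, 0.1488]
orientation: [2.97, 1.023, 0.01]
force: [-0.5, 1.1, 13.3]
opening: 0.0228
gripper_force: 35.0
```

Call:
carry_out:
  rows:
    - [0,0,0.0005,0,0,0]
    - [0,0,0.001,0,0,0]
    - [0,0,0.001,0,0,0]

```text
t: 12.98
tool_pos: [0.5694, 0.2052, 0.1484]
orientation: [2.97, 1.023, 0.012]
force: [-0.4, 0.8, 16.4]
opening: 0.0226
gripper_force: 35.0
```

Force is now about 20 N on the stand with little sinking. I'll average the force and moment to locate the contact.

```bash
python3 - <<'E'
from h import *
F=[];T=[];P=[]
for i in range(10):
    a=robot.read_camera('side' if i%2 else 'top');s=robot.read_state();F.append(s['force']);T.append(s['wrist_torque']);P.append(s['tool_pos'])
R=cv2.Rodrigues(s['orientation'])[0]
f=np.mean(F,0);t=np.mean(T,0);print('F',np.round(f,2),np.round(np.std(F,0),2),'T',np.round(t,3),np.round(np.std(T,0),3),'p',np.round(np.mean(P,0),4),np.round(R[:,2],4))
print(np.round(F,1).tolist())
E
```

```text
F [-0.95  0.88 16.23] [0.36 0.5  0.62] T [ 0.21   0.226 -0.002] [0.028 0.029 0.032] p [0.5694 0.2052 0.1484] [ 0.0072  0.0022 -1.    ]
[[-0.9, 0.2, 16.0], [-0.6, 1.3, 16.1], [-1.3, -0.2, 16.3], [-1.4, 1.4, 16.2], [-1.1, 1.4, 15.9], [-0.8, 1.1, 15.4], [-0.3, 0.9, 15.7], [-1.1, 0.8, 15.9], [-1.4, 0.7, 17.3], [-0.7, 1.2, 17.5]]
```

The moment fits an on-axis contact, so the stud is on the preloaded rollers. I'll push slightly more.

Call:
carry_out:
  rows:
    - [0,0,0.0004,0,0,0]
    - [0,0,0.0007,0,0,0]
    - [0,0,0.0007,0,0,0]

```text
t: 13.85
tool_pos: [0.5685, 0.2047, 0.146]
orientation: [2.97, 1.023, 0.008]
force: [0.4, -0.5, 6.4]
opening: 0.0228
gripper_force: 35.0
```

The rollers are giving way: it sank 2.4 mm and the force dropped. I'll continue.

Call:
carry_out:
  rows:
    - [0,0,0.0005,0,0,0]
    - [0,0,0.001,0,0,0]
    - [0,0,0.001,0,0,0]

```text
t: 14.22
tool_pos: [0.5669, 0.2041, 0.1423]
orientation: [2.97, 1.023, 0.001]
force: [1.0, -0.0, -0.8]
opening: 0.023
gripper_force: 35.0
```

Call:
carry_out:
  rows:
    - [0,0,0.0005,0,0,0]
    - [0,0,0.001,0,0,0]
    - [0,0,0.001,0,0,0]

```text
t: 14.6
tool_pos: [0.5666, 0.2042, 0.1407]
orientation: [2.97, 1.023, -0.001]
force: [3.5, 1.2, -3.2]
opening: 0.023
gripper_force: 35.0
```

It has passed the rollers. The +x force means the cone is pulling that way, so I'll yield to it while lowering.

Call:
carry_out:
  rows:
    - [0.0006,0.0005,0.0003,0,0,0]
    - [0.0012,0.0009,0.0007,0,0,0]
    - [0.0012,0.0009,0.0007,0,0,0]

```text
t: 14.98
tool_pos: [0.5677, 0.2045, 0.1401]
orientation: [-2.97, -1.023, 0.002]
force: [0.7, 0.6, -4.0]
opening: 0.0227
gripper_force: 35.0
```

Call:
carry_out:
  rows:
    - [0,0,0.0005,0,0,0]
    - [0,0,0.001,0,0,0]
    - [0,0,0.001,0,0,0]

```text
t: 15.35
tool_pos: [0.5681, 0.2046, 0.1398]
orientation: [-2.97, -1.023, -0.001]
force: [-0.8, 3.1, -0.1]
opening: 0.0223
gripper_force: 35.0
```

Call:
carry_out:
  rows:
    - [0.0004,-0.0005,0.0005,0,0,0]
    - [0.0004,-0.0005,0.001,0,0,0]
    - [0.0004,-0.0005,0.0015,0,0,0]
    - [0.0004,-0.0005,0.0015,0,0,0]

```text
t: 15.85
tool_pos: [0.5689, 0.2054, 0.1392]
orientation: [-2.97, -1.023, -0.003]
force: [-0.7, 3.2, 6.5]
opening: 0.0229
gripper_force: 35.0
```

It is now rigid at z 0.139, as predicted for home. I'll ease the grip so the seats can centre the tray under a light press, then check.

Call:
carry_out:
  rows:
    - [0,0,0.0005,0,0,0]
    - [0,0,0.0005,0,0,0]
    - [0,0,0.0005,0,0,0]
  force: 12

```text
t: 16.23
tool_pos: [0.5691, 0.2052, 0.139]
orientation: [2.97, 1.023, 0.004]
force: [-1.8, 1.9, 7.5]
opening: 0.0233
gripper_force: 12.0
```

Call:
carry_out:
  rows:
    - [0,0,-0.0008,0,0,0]
    - [0,0,-0.0015,0,0,0]
    - [0,0,-0.0015,0,0,0]

```text
t: 16.6
tool_pos: [0.5688, 0.2049, 0.1392]
orientation: [2.97, 1.023, 0.002]
force: [4.9, 2.2, 1.2]
opening: 0.0235
gripper_force: 12.0
```

Call:
carry_out:
  rows:
    - [0,0,0,0,0,0]
    - [0,0,0,0,0,0]
    - [0,0,0,0,0,0]
    - [0,0,0,0,0,0]
    - [0,0,0,0,0,0]
    - [0,0,0,0,0,0]
    - [0,0,0,0,0,0]
  jaw: 0

```text
t: 17.48
tool_pos: [0.5682, 0.2049, 0.1391]
orientation: [2.97, 1.023, 0.0]
force: [0.3, -0.0, -1.1]
opening: 0.0887
gripper_force: 0.0
```

Call:
carry_out:
  rows:
    - [0,0,-0.005,0,0,0]
    - [0,0,-0.015,0,0,0]
    - [0,0,-0.03,0,0,0]
    - [0,0,-0.05,0,0,0]
    - [0,0,-0.07,0,0,0]
    - [0,0,-0.09,0,0,0]
    - [0,0,-0.1,0,0,0]
    - [0,0,-0.1,0,0,0]
    - [0,0,-0.1,0,0,0]

```text
t: 18.6
tool_pos: [0.5677, 0.2048, 0.238]
orientation: [-2.97, -1.023, 0.002]
force: [0.6, 0.2, -0.0]
opening: 0.0929
gripper_force: 0.0
```

```bash
python3 - <<'E'
from h import *
s=robot.read_state();print(s['t'],np.round(s['tool_pos'],4))
a=np.mean([robot.read_camera('side').astype(float) for _ in range(3)],0).astype(np.uint8)
x0,y0=265,110;k=7;b=cv2.resize(a[y0:y0+85,x0:x0+105,::-1],None,fx=k,fy=k,interpolation=2)
for t in np.linspace(0,6.28,50):
    u=proj('side',[.568+.07*np.cos(t),.2045+.07*np.sin(t),.0785+.042])[0];cv2.circle(b,tuple(int((v-o+.5)*k) for v,o in zip(u,(x0,y0))),1,(0,0,255),-1)
cv2.imwrite('pics/end.png',b)
E
```

```text
18.6 [0.5677 0.2048 0.238 ]
```

View pics/end.png

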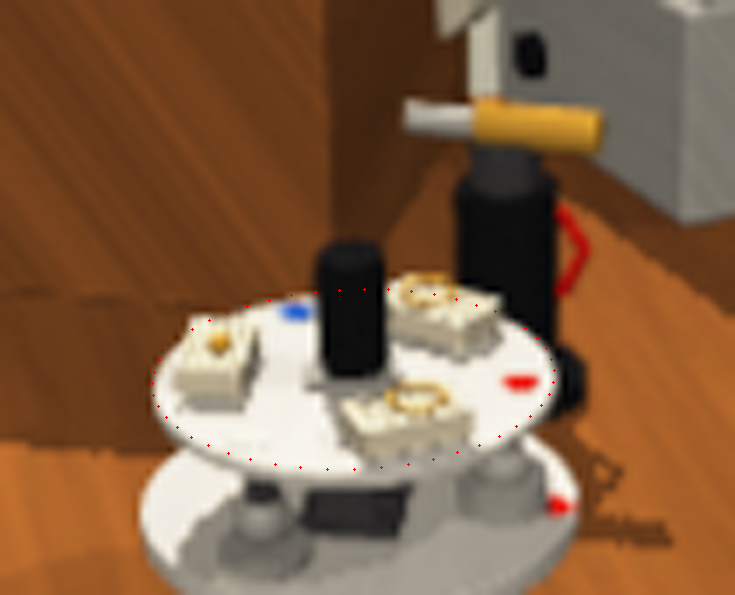

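The tray stands level on the stand: red foot in the cone (500,475), white foot on the pad (262,535), and the disc on the predicted home ellipse, 10.5 mm below roller contact. The torch has not moved. I'll hand in.

```bash
python3 -c "
from plant import robot
print(robot.close_job())"
```

```text
the job is handed in; nothing more can be done
None
```

I docked the tray on the aluminium stand, let go of it and handed the job in; the simulator gave no verdict. The last picture shows it level, with the red foot in the cone and the white foot on the pad. The blue foot was hidden in that view. It sank about 10 mm past roller contact before going rigid, so the stud should be through the catch. The arm did not go near the jar, mug or torch.

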